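# Clamp a plaque with the loose crank

### The job

Take the loose crank from its wooden holder and seat it fully home on the flat drive tang hidden down the round well of the panel clamp, feeling for the angle with a light hand instead of forcing it. Then wind it clockwise (seen from above) until the jaw grips the plaque firmly and squarely against the stop bar, without crushing the plaque, and leave the crank seated and let go. Move the jaw and plaque only by the crank, and leave the jar, the brush tin and the glue bottle alone.

Things in the scene. Friction and masses are not known exactly. Their poses are not given: they have to be found in the camera images.
- clamp: Fixed panel clamp: pale wooden bed 390 x 200 x 12 mm, grey gear housing at its near end (110 along x, 120 along y, top 60 mm above the table) with a round well 39 mm across in its top. Origin on the table below the well's axis; +x runs from housing to jaw to stop bar, z up.
- well_floor (a point): On the clamp: centre of the well's floor, 15 mm above the table; the seated crank's origin comes here. A vertical flat drive tang, 24 x 12 mm in plan, stands centred on it at an unknown angle: its long side lies anywhere within 60 degrees either way of crosswise (the clamp's y).
- well_mouth (a point): On the clamp: centre of the well's round mouth, 60 mm above the table.
- jaw: Aluminium jaw bar sliding along the clamp's +x (travel 70 mm, stays where it is left), carrying a sprung pressure plate on its front. With plate 36 mm thick, 150 wide, 13 to 49 mm above the table. Origin at table height on the plane of the plate's front as it stands unloaded; at the start 95 mm from the well's axis.
- stop_bar: Fixed wooden stop bar 30 mm thick, 190 wide, 36 high, across the bed beyond the plaque. Origin at the lower middle of its face towards the plaque, 12 mm above the table; its x is the clamp's x. Its place varies: the jaw must travel about 23 to 46 mm to grip the plaque (2.9 to 5.8 rad of crank).
- plaque: Loose wooden plaque 110 mm (its x, along the bed) x 150 mm (y) x 18 mm, 0.25 kg, lying on the bed between jaw and stop bar with gaps on both sides and slightly askew. Origin at the centre of its underside.
- crank: Loose steel crank, about 0.48 kg, upright in the holder. Origin at the centre of the lower end of its tube (37 mm across); z up the tube, x along the arm. In the tube's lower end a slot 25.6 mm (along x) x 13.6 mm (along y), 40 deep. Arm 20 mm wide, 55 to 67 mm above the origin, reaching along +x.
- boss (a point): On the crank: on the tube's axis, 90 mm above the crank's origin, middle of the grip on a square boss 26 mm wide (faces across crank x and y; 67 to 100 mm above the origin), the place to hold the crank for seating.
- knob_mid (a point): On the crank: axis of the upright round black knob, 75 mm along the crank's +x, 97 mm above its origin. Knob 24 mm across, 67 to 117 mm above the origin, spins freely about its own axis: the place to hold for winding.
- holder: Fixed wooden block 100 x 100 x 50 mm with a round hole 40 mm across, hole floor 8 mm above the table, in which the crank stands 42 mm deep. Origin at the centre of its underside.
- paint_jar: Bystander: paint jar 68 mm across, 85 mm high, origin under its centre.
- brush_tin: Bystander: metal tin 72 mm across, 90 mm high, with two brushes rising to about 190 mm, origin under its centre.
- glue_pot: Bystander: glue bottle 60 mm across, 110 mm high, origin under its centre.
- drive_top (a point): On the clamp: centre of the tang's top, 39 mm above the table, 21 mm below the mouth; its top edges are slightly bevelled. The tang is the same every half turn. A slot not lined up with it rests 22 to 24 mm short of home. Clockwise turning (from above) moves the jaw 8 mm per rad away from the housing; idle turning takes about 0.26 N m.
- plate_face (a point): On the jaw's sprung pressure plate: middle of its front, 30 mm above the table. Clamping pushes the plate back into the jaw by up to 6 mm, at 8 N per mm; beyond that it is solid. About 4 mm is a firm grip.
There are look-alikes about, which are no part of the job. Of the things that look like the crank, the smallest one is meant.

How it is judged:
By the outcome, as a careful person would: the job done as asked, in the order asked, and still so for the second after the job is handed in, with the robot touching nothing.
It also fails if it takes over 72 s, if anything falls off the work surface, if the arm or the gripper's body presses on something with over 40 N, if the wrist force passes 120 N, or if a joint passes its speed limit or range.

### The arm

A 7-joint arm with a two-finger parallel gripper is mounted at the origin on the work surface. World frame = base frame: x ahead of the robot, y to its left, z up, the work surface at z = 0. Lengths are in m, angles in rad, forces in N, time in s.
With the tool pointing down it reaches from about 0.35 to 0.9 m from the base axis. Payload 8.1 kg.
Tool frame: the origin (TCP) lies midway between the tips of the shut fingers; the grasp point (between the pads) lies 19 mm behind it; z points along the fingers, y is the line along which they close (so a half turn about z gives the same grasp; the last joint's range is limited). The gripper opens to 92 mm and grips with 3 to 60 N. Pads are 19 mm wide; open, the fingers measure 130 mm over their backs; the gripper's body (75 mm by 190 mm) begins 47 mm behind the grasp point.
Start: joints at [-1.341, 0.434, 0.025, 1.573, -0.012, 1.134, -0.075], TCP at [0.204, 0.591, 0.227] pointing down, gripper open.
Joint ranges: [-2.62, 2.62], [-0.44, 2.09], [-1.27, 1.32], [0.08, 2.57], [-1.32, 4.46], [0.12, 2], [-2.74, 2.74]. Speed limits (rad/s): [2.22, 2.22, 3.01, 3.01, 3.14, 3.14, 3.14].

### API

Orientations are given as a rotation vector (axis times angle).
In Python, from workcell import bot gives the robot as it stands.
- The arm moves only by the shell command python3 -m creep 'ROWS' [FORCE]. ROWS is JSON, one flat list of numbers, 5 for each row, row after row: the shift along the world's x, y, z normalised to -1 to 1, where 1 is 0.02 m, then the turn about the world's z normalised to -1 to 1, where 1 is 0.08 rad, then the opening, from 0 (shut) to 1 (fully open). A call has 1 to 5 rows; each row shifts and turns the commanded pose from where the row before left it; what a row does not reach is not made up. A row lasts 1/12 s, in which the tool goes at most 41.7 mm and 7.16 degrees, less where a joint would pass 70% of its speed; a pose out of reach is approached as far as the arm can. A call with a number of a shift or a turn outside -1 to 1 is refused whole. A call with a gripper value outside its range is refused whole. The fingers move at their own pace and stop on an object; FORCE is the grip in N (left out, the last holds). Time passes only in rows, so rows that do not move let the fingers close. It gives the time, the measured TCP pose, the force, the opening and the grip force at its end, in the units of the state.
- bot.get_state(): the state, without advancing time (a new reading comes with each control period).
- bot.camera(name): name is "scene" or "top" or "wrist"; returns (picture, depth): 400x640x3 uint8, red, green, blue; 400x640 float32, m along the optical axis (not along the pixel's ray), 0 where there is no reading.
- bot.get_calibration(name): a dict with "K" (3x3 intrinsics, pixels), "view" (4x4, takes a point from world to camera coordinates). Camera axes: x right, y down, z forward; pixel columns grow to the right and rows downward; lengths in m; the calibration is good to about 2 mm. A picture is of the moment at which its call begins: read the wrist's pose just before it. get_calibration takes no time and is no camera call; for the wrist camera it gives the pose at the moment of the call.
- bot.hand_in(): hands the job in; it is judged then, once.
The state is a dict: "time_s": time; "q": joint angles; "dq": joint speeds; "joint_torque": joint torques, N m; "position": TCP position; "orientation": TCP orientation; "wrist_force": force on the tool from outside, world axes, zero at the start; "wrist_torque": the same for the moment, N m; "opening": opening from 0.0 (shut) to 1.0 (fully open); "finger_force": force on a finger pad.
Only numpy, scipy, OpenCV 4.12 (cv2) and the standard library are available. Lean on these libraries where they do the work, as an engineer would, in place of code of your own. Each camera call takes 0.05 s, during which the arm holds its last target. There are 200 camera calls.

## Working session

There is one attempt and no reset: what is moved stays moved. The work goes in short steps, Python scripts to look and compute and a shell command to move; the robot and the scene stay as the last step left them, time stands still between calls to the robot, and variables do not carry over. Pictures are saved under pics/ and viewed, at most 10 in all, crops included, and the job is handed in when it is done.

```bash
mkdir -p pics; ls; python3 - <<'E'
from workcell import bot
import cv2,numpy as np
for n in ("top","scene"):
    p,d=bot.camera(n); cv2.imwrite(f"pics/{n}0.png",p[:,:,::-1]); np.savez(f"{n}0.npz",p=p,d=d,**bot.get_calibration(n))
    c=bot.get_calibration(n); print(n,c["K"].round(1).tolist(),c["view"].round(3).tolist())
s=bot.get_state(); print({k:np.round(v,3).tolist() for k,v in s.items()})
E
```

```text
pics
top [[389.1, 0.0, 322.2], [0.0, 389.1, 200.6], [0.0, 0.0, 1.0]] [[-0.013, -1.0, 0.001, -0.062], [-0.997, 0.012, -0.071, 0.54], [0.071, -0.002, -0.997, 1.095], [0.0, 0.0, 0.0, 1.0]]
scene [[428.8, 0.0, 315.5], [0.0, 428.8, 199.0], [0.0, 0.0, 1.0]] [[0.205, 0.979, -0.007, -0.027], [0.755, -0.162, -0.635, -0.35], [-0.623, 0.125, -0.772, 1.63], [0.0, 0.0, 0.0, 1.0]]
{'time_s': 0.1, 'q': [-1.341, 0.435, 0.025, 1.574, -0.012, 1.134, -0.075], 'dq': [-0.002, -0.002, -0.0, -0.004, 0.001, 0.0, 0.0], 'joint_torque': [0.003, -66.912, 0.988, -31.514, -0.06, 0.037, 0.0], 'position': [0.204, 0.59, 0.226], 'orientation': [-0.52, -3.098, 0.002], 'wrist_force': [0.511, 0.221, 0.677], 'wrist_torque': [0.022, -0.001, 0.022], 'finger_force': 0.0, 'opening': 1.001}
```

View pics/top0.png

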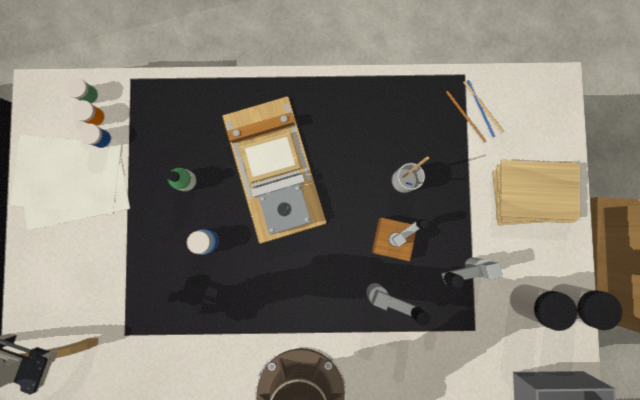

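View pics/scene0.png

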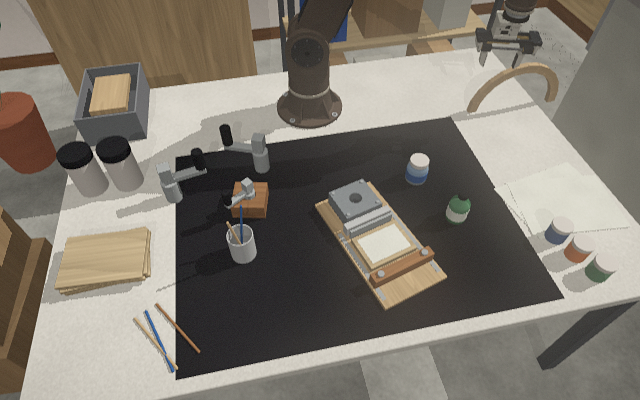

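Top view: the clamp's well is at about (284,209), its stop bar at (262,127) and the plaque at (271,157). The holder is at (394,240), and its crank's boss is about (398,240) with the knob at about (418,226). Larger look-alike cranks lie at (395,300) and (470,272). The jar is at (202,242), the glue at (182,180) and the tin at (408,178).

```bash
cat > h.py <<'E'
import numpy as np,cv2
from workcell import bot
def ray(c,u,v,z):
    K,V=c["K"],c["view"]; R,t=V[:3,:3],V[:3,3]
    o=-R.T@t; d=R.T@np.linalg.inv(K)@np.array([u,v,1.]); return o+d*(z-o[2])/d[2]
def cloud(c,d):
    K,V=c["K"],c["view"]; v,u=np.mgrid[:d.shape[0],:d.shape[1]]
    P=np.stack([(u-K[0,2])*d/K[0,0],(v-K[1,2])*d/K[1,1],d],-1)
    return (P-V[:3,3])@V[:3,:3]
def pix(c,P):
    q=c["view"][:3,:3]@np.asarray(P)+c["view"][:3,3]; q=c["K"]@q; return q[:2]/q[2]
def shot(n,name):
    c=bot.get_calibration(n); p,d=bot.camera(n); cv2.imwrite(f"pics/{name}.png",p[:,:,::-1]); np.savez(name+".npz",p=p,d=d,**c); return c,p,d
E
python3 - <<'E'
from h import *
f=np.load("top0.npz"); 
for n,u,v,z in [("well",284,209,.06),("boss",398,240,.108),("knob",418,226,.125),("tin",408,178,.09),("brushtip",428,158,.19),("jar",202,242,.085),("glue",182,180,.11),("tang",284,209,.039)]: print(n,ray(f,u,v,z).round(3))
P=cloud(f,f["d"])
w=P[215:265,370:440]; 
for lo,hi in [(.04,.056),(.058,.08),(.09,.112),(.115,.14)]:
    m=(w[...,2]>lo)&(w[...,2]<hi); q=w[m]; print(lo,hi,len(q),q.mean(0).round(3) if len(q) else '')
# bed rect
w=P[85:255,210:340]; m=((w[...,2]>.006)).astype(np.uint8); cs=max(cv2.findContours(m,0,2)[0],key=cv2.contourArea)
print(cv2.minAreaRect(w[...,:2][m>0].astype(np.float32)))
m=(w[...,2]>.055)&(w[...,2]<.065); q=w[m][:,:2].astype(np.float32); print(len(q),cv2.minAreaRect(q))
im=f["p"]; a=cv2.resize(im[90:250,215:335],(450,600),interpolation=2); b=cv2.resize(im[150:270,365:435],(350,600),interpolation=2)
cv2.imwrite("pics/crop1.png",np.hstack([a,b])[:,:,::-1])
E
```

```text
well [0.514 0.037 0.06 ]
boss [ 0.427 -0.266  0.108]
knob [ 0.463 -0.315  0.125]
tin [ 0.592 -0.301  0.09 ]
brushtip [ 0.628 -0.328  0.19 ]
jar [0.427 0.254 0.085]
glue [0.592 0.301 0.11 ]
tang [0.515 0.039 0.039]
0.04 0.056 1027 [ 0.425 -0.264  0.05 ]
0.058 0.08 184 [ 0.448 -0.295  0.072]
0.09 0.112 131 [ 0.434 -0.276  0.106]
0.115 0.14 68 [ 0.47  -0.331  0.124]
((0.631863534450531, 0.06542656570672989), (0.36323782801628113, 0.4809224605560303), 88.22429656982422)
1620 ((0.5926952958106995, 0.13574956357479095), (0.3161674439907074, 0.28531235456466675), 12.666252136230469)
```

View pics/crop1.png

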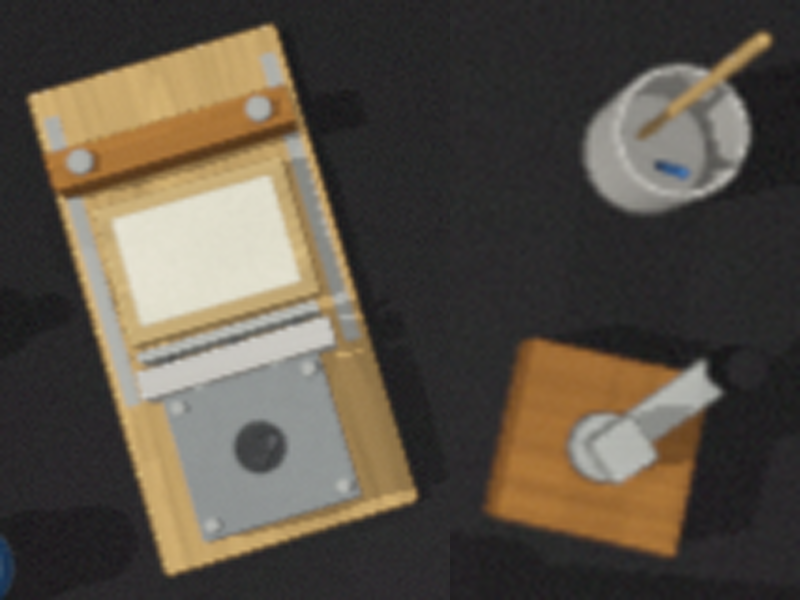

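The crop shows the clamp turned by about +16° and the crank's arm heading about -56°. There is a faint shape in the well at crop (262,445).

```bash
python3 - <<'E'
from h import *
c=bot.get_calibration("wrist"); V=c["view"]; print(c["K"].round(1).tolist(), (-V[:3,:3].T@V[:3,3]).round(3), V[:3,:3].round(2).tolist())
E
for i in 1 2 ; do :; done
python3 -m creep '[0.5,-1,0,-0.3,1, 0.5,-1,0,-0.3,1, 0.5,-1,0,-0.3,1, 0.5,-1,0,-0.3,1, 0.5,-1,0,-0.3,1]' 
python3 -m creep '[0.5,-1,0,-0.3,1, 0.5,-1,0,-0.3,1, 0.5,-1,0,-0.3,1, 0.5,-1,0,-0.3,1, 0.5,-1,0,-0.3,1]'
python3 -m creep '[0.5,-1,0,-0.3,1, 0.5,-1,0,-0.3,1, 0.5,-1,0,-0.3,1, 0.5,-1,0,-0.3,1, 0.5,-1,0,-0.3,1]'
python3 -m creep '[0.5,-1,0,-0.3,1, 0.5,-1,0,-0.3,1, 0.5,-1,0,-0.3,1, 0.5,-1,0,-0.3,1, 0.5,-1,0,-0.3,1]'
```

```text
[[342.9, 0.0, 318.1], [0.0, 342.9, 198.1], [0.0, 0.0, 1.0]] [0.129 0.616 0.383] [[0.33, 0.94, -0.0], [0.9, -0.31, 0.29], [0.28, -0.1, -0.96]]
time_s: 0.52
position: [0.2545, 0.4895, 0.2263]
orientation: [-0.707, -3.061, 0.001]
wrist_force: [-0.4, 0.2, 0.5]
opening: 1.001
finger_force: 0.0
time_s: 0.93
position: [0.3046, 0.3893, 0.2265]
orientation: [-0.89, -3.013, 0.001]
wrist_force: [0.1, -0.1, 0.2]
opening: 0.999
finger_force: 0.0
time_s: 1.35
position: [0.3546, 0.2892, 0.2266]
orientation: [-1.069, -2.954, 0.0]
wrist_force: [0.6, -0.2, 0.1]
opening: 1.003
finger_force: 0.0
time_s: 1.77
position: [0.4044, 0.1892, 0.2267]
orientation: [-1.244, -2.885, 0.0]
wrist_force: [0.6, -0.0, 0.4]
opening: 1.0
finger_force: 0.0
```

```bash
python3 -m creep '[0.7,-0.98,0,-0.19,1, 0.7,-0.98,0,-0.19,1, 0.7,-0.98,0,-0.19,1, 0.7,-0.98,0,-0.19,1, 0.7,-0.98,0,-0.19,1]' >/dev/null
python3 -m creep '[0.7,-0.98,0,-0.19,1, 0.7,-0.98,0,-0.19,1, 0.7,-0.98,0,-0.19,1, 0.7,-0.98,0,-0.19,1, 0.7,-0.98,0,-0.19,1]' >/dev/null
python3 -m creep '[0.7,-0.98,0,-0.19,1,0,0,0,0,1,0,0,0,0,1]' 
python3 - <<'E'
from h import *
c,p,d=shot("wrist","w1"); s=bot.get_state(); print(s["position"],s["orientation"])
for z in (.06,.039): print(pix(c,(.515,.037,z)))
u,v=map(int,pix(c,(.515,.037,.05)))
x0,y0=max(u-50,0),max(v-50,0)
a=p[y0:y0+100,x0:x0+100].astype(float); print(x0,y0)
b=cv2.resize(np.clip(a*3,0,255).astype(np.uint8),(400,400),interpolation=2)
cv2.imwrite("pics/w1c.png",np.hstack([b,cv2.resize(p,(400,250)) if 0 else cv2.copyMakeBorder(cv2.resize(p,(400,250)),0,150,0,0,0)])[:,:,::-1])
P=cloud(c,d)[y0:y0+100,x0:x0+100]; m=(P[...,2]>.030)&(P[...,2]<.046); q=P[m]; print(len(q),q.mean(0))
E
```

```text
time_s: 2.85
position: [0.5582, -0.0266, 0.2264]
orientation: [-1.483, -2.77, 0.001]
wrist_force: [-0.1, 0.5, -0.7]
opening: 1.004
finger_force: 0.0
[ 0.5577566  -0.02511607  0.22634608] [-1.47946579e+00 -2.77040804e+00  5.49211428e-04]
[316.88682146  95.83195956]
[316.9423311  95.6365864]
266 45
436 [0.51730958 0.03636081 0.03822448]
```

View pics/w1c.png

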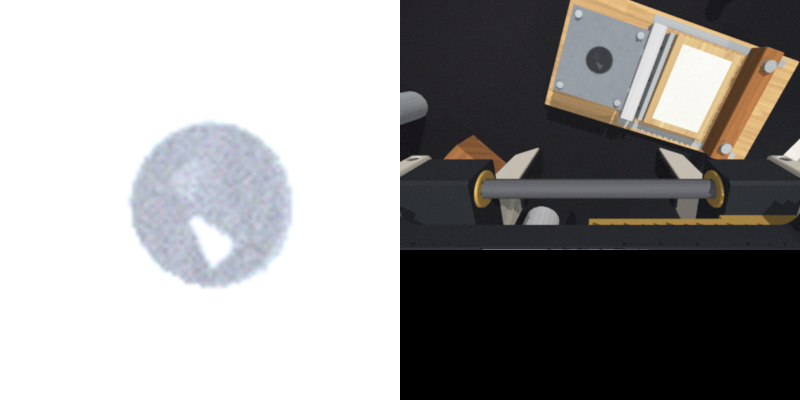

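The boosted crop shows the round dark well centred at wrist pixel (319,96). A sunlit streak in it, at crop (210,240), may be part of the tang's top. I'll use the depth to get the tang's angle.

```bash
python3 - <<'E'
from h import *
f=np.load("w1.npz"); P=cloud(f,f["d"]); g=cv2.cvtColor(f["p"],cv2.COLOR_RGB2GRAY)
sub=(slice(45,145),slice(266,366))
m=(g[sub]<75).astype(np.uint8); n,l,st,ce=cv2.connectedComponentsWithStats(m); k=l[51,53]; 
cs=max(cv2.findContours((l==l[45,45]).astype(np.uint8) if l[45,45] else m,0,2)[0],key=cv2.contourArea); (u,v),r=cv2.minEnclosingCircle(cs); e=cv2.fitEllipse(cs); print(u+266,v+45,r,e)
W=ray(f,e[0][0]+266,e[0][1]+45,.06); print("well",W, "r mm",r*(W[2]*0+f["d"][60,319])/343)
Q=P[sub]; rr=np.hypot(Q[...,0]-W[0],Q[...,1]-W[1])
print(np.histogram(Q[rr<.017][:,2],bins=np.arange(.005,.075,.005)))
for rad in (.014,.016):
  t=(rr<rad)&(Q[...,2]>.032)&(Q[...,2]<.046)
  q=Q[t][:,:2]; w,E=np.linalg.eigh(np.cov(q.T)); print(len(q),q.mean(0),np.sqrt(w*12),np.degrees(np.arctan2(E[1,1],E[0,1])), cv2.minAreaRect((q*1000).astype(np.float32)))
print(np.array2string((Q[25:77:2,28:80:2,2]*1000).astype(int),max_line_width=200))
# clamp yaw: housing screws / stop bar mask
h=cv2.cvtColor(f["p"],cv2.COLOR_RGB2HSV); 
E
```

```text
318.72700119018555 95.78635025024414 20.47701644897461 ((52.462013244628906, 50.70810317993164), (39.10235595703125, 40.1285400390625), 171.50198364257812)
well [0.5161259  0.03787872 0.06      ] r mm 0.018043576933588705
(array([  0, 481,  93,   0,   0,   0, 313,   4,   0,   0,   0,   0,   0]), array([0.005, 0.01 , 0.015, 0.02 , 0.025, 0.03 , 0.035, 0.04 , 0.045,
       0.05 , 0.055, 0.06 , 0.065, 0.07 ]))
315 [0.51706961 0.03668635] [0.01191692 0.02384055] 149.9940752571746 ((517.0732421875, 36.60179901123047), (11.924612045288086, 23.863866806030273), 59.9615478515625)
317 [0.51713492 0.03664894] [0.01197287 0.02398988] 150.00094857867913 ((517.0732421875, 36.60179901123047), (11.924612045288086, 23.863866806030273), 59.9615478515625)
[[ 58  59  59  58  58  60  59  58  60  58  59  59  60  58  59  58  60  58  57  59  60  60  59  60  58  58]
 [ 60  58  58  60  60  59  59  59  58  58  59  58  58  59  59  59  59  57  59  59  58  60  58  60  58  59]
 [383  59  59  60  58  58  59  59  58  58  59  59  58  59  60  58  58  60  59  60  60  58  58  58  58  59]
 [ 59  59  59  59  58  59  59  
[... 1730 characters left out ...]
  38  39  39  38  15  15  14  15  15  43  59  58  58  60]
 [ 59  60  58  59  48  24  15  15  14  13  13  13  37  36  14  13  14  15  15  14  36  59  59  60  59  59]
 [ 59  58  58  59  58  44  23  13  15  14  13  14  15  13  13  13  13  14  14  30  55  58  58  60  60  59]
 [ 58  59  58  60  59  57  48  28  13  14  13  14  14  15  14  12  14  19  36  54  59  59  59  59  58  60]
 [ 59  59  59  59  59  60  58  53  41  29  18  13  14  14  13  21  33  43  57  58  59  59  59  58  57  58]
 [ 58  60  60  58  60  59  59  59  58  53  47  42  40  41  43  49  58  60  60  58  59  58  59  59  58  58]
 [ 59  59  59  59  57 383  58  61  59  58  59  59  58  58  59  60  59  59  58  58  59  59  59  60  57  58]]
```

The depth shows the tang clearly: heading 150° (equivalent to -30°), centre (0.517, 0.0366). Next I'll look down on the crank.

```bash
python3 -m creep '[-0.28,-0.98,0,0,1,-0.28,-0.98,0,0,1,-0.28,-0.98,0,0,1,-0.28,-0.98,0,0,1,-0.28,-0.98,0,0,1]' >/dev/null
python3 -m creep '[-0.28,-0.98,0,0,1,-0.28,-0.98,0,0,1,-0.28,-0.98,0,0,1,-0.28,-0.98,0,0,1,-0.28,-0.98,0,0,1]' >/dev/null
python3 -m creep '[-0.28,-0.98,0,0,1,-0.28,-0.98,0,0,1,-0.28,-0.98,0,0,1,0,0,0,0,1,0,0,0,0,1]' 
python3 - <<'E'
from h import *
f=np.load("w1.npz"); P=cloud(f,f["d"])
h=(abs(P[...,2]-.0592)<.003)&(np.hypot(P[...,0]-.517,P[...,1]-.037)<.1); h[:, :0]=0
n,l,st,ce=cv2.connectedComponentsWithStats(h.astype(np.uint8)); k=1+np.argmax(st[1:,4]); print("housing",cv2.minAreaRect((P[l==k][:,:2]*1000).astype(np.float32)))
hole=(P[...,2]<.05)&(np.hypot(P[...,0]-.517,P[...,1]-.037)<.024); print("hole",P[hole][:,:2].mean(0))
c,p,d=shot("wrist","w2"); s=bot.get_state(); print(s["position"],s["orientation"]); P=cloud(c,d)
near=np.hypot(P[...,0]-.43,P[...,1]+.27)<.12
for a,lo,hi in (("boss",.1,.113),("knob",.119,.13),("arm",.068,.08),("holder",.045,.054)):
    m=near&(P[...,2]>lo)&(P[...,2]<hi); n,l,st,ce=cv2.connectedComponentsWithStats(m.astype(np.uint8)); k=1+np.argmax(st[1:,4]); q=P[l==k]
    print(a,len(q),q.mean(0).round(4),cv2.minAreaRect((q[:,:2]*1000).astype(np.float32)))
E
```

```text
time_s: 4.15
position: [0.4849, -0.2794, 0.2267]
orientation: [-1.48, -2.771, -0.001]
wrist_force: [-0.0, 1.2, -0.3]
opening: 1.003
finger_force: 0.0
housing ((517.1074829101562, 36.53521728515625), (110.39190673828125, 120.39672088623047), 16.00251579284668)
hole [0.51721348 0.03660979]
[ 0.48543532 -0.27838556  0.22661513] [-1.47718464e+00 -2.77199005e+00 -1.57239349e-03]
boss 1073 [ 0.4299 -0.2689  0.107 ] ((429.77880859375, -269.4371337890625), (26.048439025878906, 25.929704666137695), 34.064395904541016)
knob 625 [ 0.4714 -0.3305  0.1238] ((471.50714111328125, -331.2339782714844), (22.99076271057129, 22.77445411682129), 78.0031967163086)
arm 1072 [ 0.4543 -0.3046  0.0741] ((455.1198425292969, -306.6125183105469), (20.82271957397461, 53.338645935058594), 35.1417236328125)
holder 8229 [ 0.4261 -0.2621  0.0492] ((429.9994812011719, -269.73779296875), (100.41683959960938, 100.40204620361328), 76.53901672363281)
```

View pics/w2.png

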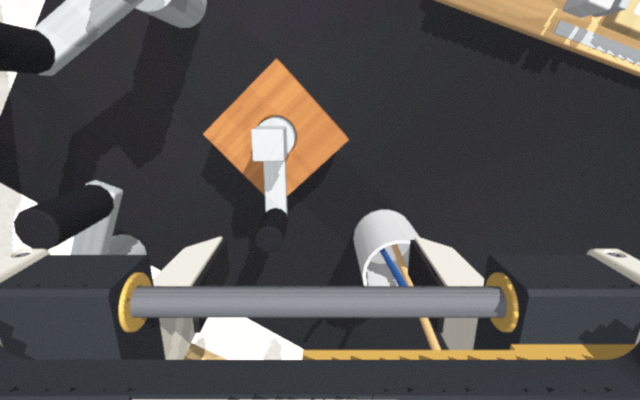

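Seen from the wrist, the boss top is at (269,143), the knob at (270,232) and the holder hole at (280,135). The tin, at (385,250), is clear of the fingers. The depth gives boss (0.4298, -0.2694) and heading -56°, and the tool is already lined up with it. Grasping now.

```bash
python3 -m creep '[-0.92,0.16,-0.5,0,1,-0.92,0.16,-0.5,0,1,-0.93,0.17,-0.5,0,1,0,0,-1,0,0.8,0,0,-1,0,0.7]' 
python3 -m creep '[0,0,-1,0,0.6,0,0,-1,0,0.6,0,0,-1,0,0.6,0,0,-0.8,0,0.6,0,0,0,0,0.6]'
python3 -m creep '[0,0,0,0,0,0,0,0,0,0,0,0,0,0,0,0,0,0,0,0,0,0,0,0,0]' 45
python3 -m creep '[0,0,0,0,0,0,0,0,0,0,0,0,0,0,0]' 45
```

```text
time_s: 4.62
position: [0.4302, -0.2678, 0.1567]
orientation: [1.475, 2.773, 0.003]
wrist_force: [0.7, 1.0, -0.3]
opening: 0.899
finger_force: 0.0
time_s: 5.03
position: [0.429, -0.2669, 0.0782]
orientation: [-1.472, -2.77, -0.001]
wrist_force: [-0.0, 1.0, 0.0]
opening: 0.606
finger_force: 0.0
time_s: 5.45
position: [0.4305, -0.27, 0.0815]
orientation: [1.478, 2.771, 0.0]
wrist_force: [-0.1, -0.6, 1.3]
opening: 0.288
finger_force: 0.4
time_s: 5.7
position: [0.4305, -0.2701, 0.0814]
orientation: [1.478, 2.771, 0.001]
wrist_force: [-0.4, 1.4, 6.9]
opening: 0.28
finger_force: 44.9
```

```bash
python3 -m creep '[0,0,0.5,0,0,0,0,1,0,0,0,0,1,0,0,0,0,1,0,0,0,0,1,0,0]' 50
python3 -m creep '[0.2,0.8,0.5,0.355,0,0.273,0.956,0,0.355,0,0.273,0.956,0,0.355,0,0.273,0.956,0,0.355,0,0.273,0.956,0,0.355,0]' >/dev/null
python3 -m creep '[0.273,0.956,0,0.355,0,0.273,0.956,0,0.355,0,0.273,0.956,0,0.355,0,0.273,0.956,0,0.355,0,0.273,0.956,0,0.355,0]' 
python3 -m creep '[0.273,0.956,0,0.355,0,0.273,0.956,0,0.355,0,0.273,0.956,0,0.355,0,0.273,0.956,0,0.355,0,0.273,0.956,0,0.355,0]' 
python3 -m creep '[0.346,1,0,0.345,0,0,0.11,0,0,0,0,0,0,0,0,0,0,0,0,0]' 
python3 - <<'E'
from h import *
c,p,d=shot("wrist","w3"); P=cloud(c,d); s=bot.get_state(); print(s["position"],s["orientation"],s["wrist_force"])
print(s["q"])
near=np.hypot(P[...,0]-.517,P[...,1]-.037)<.13
z=s["position"][2]+.019-.09
for a,lo,hi in (("boss",.096,.104),("knob",.111,.121),("arm",.06,.071)):
    m=near&(P[...,2]>z+lo)&(P[...,2]<z+hi); n,l,st,ce=cv2.connectedComponentsWithStats(m.astype(np.uint8)); k=1+np.argmax(st[1:,4]); q=P[l==k]
    print(a,len(q),q.mean(0).round(4),cv2.minAreaRect((q[:,:2]*1000).astype(np.float32)))
h=(abs(P[...,2]-.0592)<.004)&near
n,l,st,ce=cv2.connectedComponentsWithStats(h.astype(np.uint8)); k=1+np.argmax(st[1:,4]); print("housing",st[k,4],cv2.minAreaRect((P[l==k][:,:2]*1000).astype(np.float32)))
E
```

```text
time_s: 6.12
position: [0.4291, -0.2696, 0.1717]
orientation: [-1.478, -2.77, 0.0]
wrist_force: [1.0, 1.1, -4.4]
opening: 0.277
finger_force: 49.9
time_s: 6.95
position: [0.4825, -0.081, 0.1809]
orientation: [-1.07, -2.953, 0.001]
wrist_force: [-0.1, -0.2, -5.6]
opening: 0.281
finger_force: 49.9
time_s: 7.37
position: [0.5102, 0.0149, 0.1808]
orientation: [-0.857, -3.022, 0.001]
wrist_force: [2.0, 0.5, -5.1]
opening: 0.28
finger_force: 49.9
time_s: 7.7
position: [0.5173, 0.036, 0.1806]
orientation: [-0.817, -3.033, 0.001]
wrist_force: [-0.2, -0.9, -5.2]
opening: 0.277
finger_force: 49.9
[0.51719461 0.03534645 0.1806329 ] [-8.18396796e-01 -3.03279393e+00  1.26093205e-03] [-0.26812669  0.30695453 -5.04130118]
[-0.44730497  0.31402315  0.35325395  1.91271973 -0.13213707  0.93786833
  1.01215772]
boss 2107 [0.5111 0.04   0.2072] ((511.7651062011719, 39.56989288330078), (44.85149002075195, 14.809860229492188), 59.75603103637695)
knob 153 [0.5157 0.0208 0.2263] ((515.304443359375, 21.286327362060547), (2.5922508239746094, 11.870868682861328), 59.691200256347656)
arm 1143 [0.5627 0.0098 0.1732] ((563.3136596679688, 9.573507308959961), (20.02926254272461, 23.72623634338379), 58.953514099121094)
housing 12839 ((517.2051391601562, 36.5583610534668), (110.37507629394531, 120.50106811523438), 16.072351455688477)
```

View pics/w3.png

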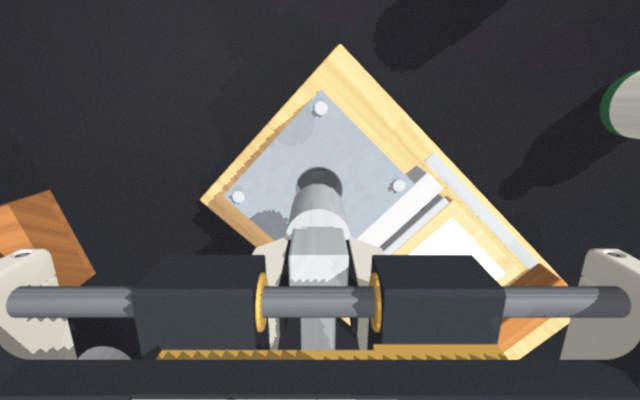

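The view shows the tube held over the well mouth at (320,180), lined up with it. I'll lower it gently and watch the force.

```bash
python3 -m creep '[0,0,-0.6,0,0,0,0,-0.6,0,0,0,0,-0.6,0,0,0,0,-0.3,0,0,0,0,0,0,0]'
python3 -m creep '[0,0,-0.25,0,0,0,0,-0.25,0,0,0,0,0,0,0]'
python3 -m creep '[0,0,-0.25,0,0,0,0,-0.25,0,0,0,0,0,0,0]'
```

```text
time_s: 8.17
position: [0.5164, 0.035, 0.1376]
orientation: [-0.819, -3.031, 0.002]
wrist_force: [-0.1, -0.1, -4.9]
opening: 0.277
finger_force: 49.9
time_s: 8.42
position: [0.5172, 0.0359, 0.1283]
orientation: [-0.818, -3.033, 0.0]
wrist_force: [-0.1, 1.2, -4.7]
opening: 0.28
finger_force: 49.9
time_s: 8.67
position: [0.5169, 0.036, 0.1179]
orientation: [-0.817, -3.032, 0.001]
wrist_force: [-0.5, 0.6, -4.4]
opening: 0.28
finger_force: 49.9
```

```bash
python3 -m creep '[0,0,-0.2,0,0,0,0,-0.05,0,0,0,0,0,0,0]'
python3 -m creep '[0,0,-0.1,0,0,0,0,-0.1,0,0,0,0,0,0,0]'
```

```text
time_s: 8.92
position: [0.5172, 0.036, 0.1134]
orientation: [-0.817, -3.033, 0.0]
wrist_force: [0.1, 0.4, -4.4]
opening: 0.28
finger_force: 49.9
time_s: 9.17
position: [0.5172, 0.036, 0.1094]
orientation: [-0.817, -3.033, 0.0]
wrist_force: [-0.3, -0.1, -4.9]
opening: 0.276
finger_force: 49.9
```

The tube is past the tang's top with no contact force, so the slot is engaging. Continuing down.

```bash
python3 -m creep '[0,0,-0.2,0,0,0,0,-0.2,0,0,0,0,0,0,0]'
python3 -m creep '[0,0,-0.2,0,0,0,0,-0.2,0,0,0,0,0,0,0]'
python3 -m creep '[0,0,-0.1,0,0,0,0,-0.1,0,0,0,0,0,0,0]'
```

```text
time_s: 9.42
position: [0.5169, 0.036, 0.1009]
orientation: [-0.817, -3.033, 0.001]
wrist_force: [-0.7, 0.8, -5.2]
opening: 0.283
finger_force: 49.9
time_s: 9.67
position: [0.517, 0.036, 0.0929]
orientation: [-0.817, -3.033, 0.001]
wrist_force: [0.9, 1.3, -5.5]
opening: 0.278
finger_force: 49.9
time_s: 9.92
position: [0.5172, 0.036, 0.0894]
orientation: [-0.817, -3.033, 0.0]
wrist_force: [0.3, -0.1, -3.8]
opening: 0.28
finger_force: 49.9
```

```bash
python3 -m creep '[0,0,-0.05,0,0,0,0,0,0,0]'; python3 -m creep '[0,0,-0.05,0,0,0,0,0,0,0]'
```

```text
time_s: 10.08
position: [0.5173, 0.036, 0.0887]
orientation: [-0.817, -3.033, 0.0]
wrist_force: [-0.3, -0.2, -4.6]
opening: 0.282
finger_force: 49.9
time_s: 10.25
position: [0.5175, 0.0359, 0.0885]
orientation: [0.818, 3.033, 0.001]
wrist_force: [-2.3, -0.4, 4.6]
opening: 0.282
finger_force: 49.9
```

The crank is home: the floor pushes back and the height is as expected. I'll release, rise, and use the first clamp picture to work out the travel needed.

```bash
python3 -m creep '[0,0,0.02,0,0.6,0,0,0,0,0.6,0,0,0,0,0.6,0,0,0,0,0.6]'
python3 -m creep '[0,0,1,0,0.6,0,0,1,0,0.6,0,0,1,0,0.6,0,0,1,0,0.6,0,0,0,0,0.6]'
python3 - <<'E'
from h import *
f=np.load("w1.npz"); P=cloud(f,f["d"]); C=np.array([.5172,.0366]); a=np.radians(16)
X=(P[...,0]-C[0])*np.cos(a)+(P[...,1]-C[1])*np.sin(a); Y=-(P[...,0]-C[0])*np.sin(a)+(P[...,1]-C[1])*np.cos(a); Z=P[...,2]
for n,lo,hi,x0,x1,w in (("stop",.045,.051,.19,.32,.09),("jaw",.045,.052,.05,.12,.07),("plaque",.027,.033,.09,.26,.09)):
    m=(Z>lo)&(Z<hi)&(X>x0)&(X<x1)&(abs(Y)<w); n2,l,st,ce=cv2.connectedComponentsWithStats(m.astype(np.uint8)); k=1+np.argmax(st[1:,4]); m=l==k
    q=np.stack([X[m],Y[m]],-1)*1000; print(n,m.sum(),np.percentile(q[:,0],[0.5,2,50,98,99.5]).round(1),np.percentile(q[:,1],[1,99]).round(1),cv2.minAreaRect(q.astype(np.float32)))
c,p,d=shot("wrist","w4"); P=cloud(c,d); s=bot.get_state(); print(s["position"])
near=np.hypot(P[...,0]-C[0],P[...,1]-C[1])<.13
for n,lo,hi in (("boss",.110,.1165),("knob",.127,.137),("arm",.078,.086)):
    m=near&(P[...,2]>lo)&(P[...,2]<hi); n2,l,st,ce=cv2.connectedComponentsWithStats(m.astype(np.uint8)); k=1+np.argmax(st[1:,4]); q=P[l==k]
    print(n,len(q),q.mean(0).round(4),cv2.minAreaRect((q[:,:2]*1000).astype(np.float32)))
E
```

```text
time_s: 10.58
position: [0.5177, 0.0361, 0.0883]
orientation: [0.817, 3.033, 0.0]
wrist_force: [0.2, 0.2, -0.8]
opening: 0.522
finger_force: 0.0
time_s: 11.0
position: [0.5196, 0.0361, 0.1716]
orientation: [0.817, 3.028, 0.004]
wrist_force: [1.0, -0.7, -0.2]
opening: 0.596
finger_force: 0.0
stop 4815 [229.9 230.4 242.9 259.2 260.1] [-87.8  88.5] ((245.19976806640625, 0.00205230712890625), (32.22645568847656, 179.9500732421875), 0.24464471638202667)
jaw 3465 [58.8 59.1 69.4 80.1 80.7] [-68.1  68.8] ((69.8647232055664, 0.022430419921875), (22.513071060180664, 139.96102905273438), 0.20658160746097565)
plaque 15435 [103.6 104.9 156.3 210.1 212. ] [-72.7  73.4] ((157.9936981201172, 0.08304595947265625), (150.05149841308594, 110.3851089477539), 89.47434997558594)
[0.5187791  0.03614404 0.1699082 ]
boss 1460 [0.5155 0.0367 0.1141] ((516.0914306640625, 36.20466613769531), (25.594125747680664, 25.979984283447266), 59.91398239135742)
knob 610 [ 0.5825 -0.0022  0.1313] ((583.5619506835938, -2.6560516357421875), (22.760923385620117, 18.258188247680664), 61.005184173583984)
arm 1187 [0.5569 0.0131 0.0814] ((558.3146362304688, 12.483509063720703), (21.022441864013672, 44.27118682861328), 59.374576568603516)
```

View pics/w4.png

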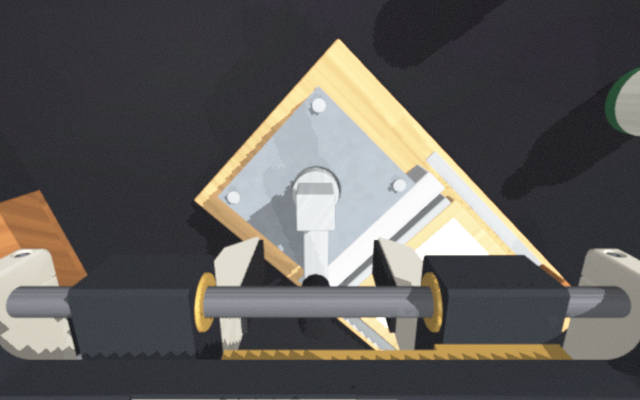

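The crank is seated: the boss top is at z=0.115 at about pixel (316,190), and the knob is at (316,285). The stop face is 230 mm from the well axis, so contact comes at 25 mm of travel and a firm grip at about 29 mm (3.6 rad). Moving to the knob.

```bash
python3 -m creep '[0.8,-0.47,0,0,0.6,0.8,-0.47,0,0,0.6,0.8,-0.47,0,0,0.6,0.8,-0.47,0,0,0.6,0,0,0,0,0.6]'
python3 -m creep '[0,0,-0.9,0,0.6,0,0,-0.9,0,0.6,0,0,-0.9,0,0.6,0,0,-0.9,0,0.6,0,0,0,0,0.6]'
python3 -m creep '[0,0,-0.2,0,0.2,0,0,0,0,0,0,0,0,0,0,0,0,0,0,0,0,0,0,0,0]' 25
python3 -m creep '[0,0,0,0,0,0,0,0,0,0]' 25
python3 - <<'E'
import numpy as np
r=.075; t0=np.radians(-30); n=37
t=t0-np.arange(n+1)*.1; p=np.stack([np.cos(t),np.sin(t)],1)*r/.02
q=np.round(p,2); d=np.diff(q,axis=0).round(2)
for i in range(0,n,5): print(",".join(f"{x:g},{y:g},0,0,0" for x,y in d[i:i+5]))
E
```

```text
time_s: 11.47
position: [0.5835, -0.004, 0.1671]
orientation: [0.82, 3.031, -0.002]
wrist_force: [0.1, -0.7, -0.0]
opening: 0.601
finger_force: 0.0
time_s: 11.88
position: [0.5783, -0.0012, 0.0922]
orientation: [-0.815, -3.027, 0.003]
wrist_force: [-1.0, -0.0, -0.1]
opening: 0.602
finger_force: 0.0
time_s: 12.3
position: [0.5819, -0.0016, 0.093]
orientation: [0.817, 3.032, 0.001]
wrist_force: [-0.4, 0.1, 0.4]
opening: 0.287
finger_force: 0.0
time_s: 12.47
position: [0.5819, -0.0017, 0.0928]
orientation: [0.817, 3.032, 0.001]
wrist_force: [0.4, -1.0, 2.3]
opening: 0.258
finger_force: 25.0
-0.21,-0.32,0,0,0,-0.23,-0.29,0,0,0,-0.26,-0.27,0,0,0,-0.29,-0.24,0,0,0,-0.31,-0.21,0,0,0
-0.33,-0.18,0,0,0,-0.34,-0.15,0,0,0,-0.36,-0.11,0,0,0,-0.37,-0.07,0,0,0,-0.37,-0.04,0,0,0
-0.38,0.01,0,0,0,-0.37,0.03,0,0,0,-0.37,0.08,0,0,0,-0.36,0.11,0,0,0,-0.34,0.15,0,0,0
-0.33,0.18,0,0,0,-0.31,0.21,0,0,0,-0.28,0.24,0,0,0,-0.26,0.27,0,0,0,-0.24,0.3,0,0,0
-0.2,0.31,0,0,0,-0.17,0.34,0,0,0,-0.13,0.35,0,0,0,-0.1,0.36,0,0,0,-0.06,0.37,0,0,0
-0.03,0.37,0,0,0,0.01,0.38,0,0,0,0.05,0.37,0,0,0,0.09,0.36,0,0,0,0.12,0.36,0,0,0
0.16,0.34,0,0,0,0.19,0.32,0,0,0,0.22,0.3,0,0,0,0.25,0.28,0,0,0,0.28,0.26,0,0,0
0.3,0.22,0,0,0,0.32,0.19,0,0,0
```

```bash
python3 -m creep '[-0.21,-0.32,0,0,0,-0.23,-0.29,0,0,0,-0.26,-0.27,0,0,0,-0.29,-0.24,0,0,0,-0.31,-0.21,0,0,0]'
python3 -m creep '[-0.33,-0.18,0,0,0,-0.34,-0.15,0,0,0,-0.36,-0.11,0,0,0,-0.37,-0.07,0,0,0,-0.37,-0.04,0,0,0]'
```

```text
time_s: 12.88
position: [0.5553, -0.0287, 0.0925]
orientation: [0.818, 3.032, 0.001]
wrist_force: [3.9, 3.4, 2.5]
opening: 0.259
finger_force: 25.0
time_s: 13.3
position: [0.5197, -0.0394, 0.0924]
orientation: [0.818, 3.032, 0.001]
wrist_force: [4.2, 4.3, 2.2]
opening: 0.259
finger_force: 25.0
```

```bash
python3 -m creep '[-0.38,0.01,0,0,0,-0.37,0.03,0,0,0,-0.37,0.08,0,0,0,-0.36,0.11,0,0,0,-0.34,0.15,0,0,0]'
python3 -m creep '[-0.33,0.18,0,0,0,-0.31,0.21,0,0,0,-0.28,0.24,0,0,0,-0.26,0.27,0,0,0,-0.24,0.3,0,0,0]'
```

```text
time_s: 13.72
position: [0.4838, -0.032, 0.0924]
orientation: [0.817, 3.031, 0.0]
wrist_force: [6.6, 1.5, 0.6]
opening: 0.254
finger_force: 25.0
time_s: 14.13
position: [0.4556, -0.0087, 0.0924]
orientation: [0.818, 3.031, -0.001]
wrist_force: [7.8, -0.7, -1.6]
opening: 0.256
finger_force: 25.0
```

```bash
python3 -m creep '[-0.2,0.31,0,0,0,-0.17,0.34,0,0,0,-0.13,0.35,0,0,0,-0.1,0.36,0,0,0,-0.06,0.37,0,0,0]'
python3 -m creep '[-0.03,0.37,0,0,0,0.01,0.38,0,0,0,0.05,0.37,0,0,0,0.09,0.36,0,0,0,0.12,0.36,0,0,0]'
python3 - <<'E'
from h import *
s=bot.get_state(); print(s["position"],s["wrist_force"],s["q"])
c,p,d=shot("wrist","w5"); P=cloud(c,d); print(pix(c,(.517,.037,.115)))
C=np.array([.5172,.0366]); a=np.radians(16)
X=(P[...,0]-C[0])*np.cos(a)+(P[...,1]-C[1])*np.sin(a); Y=-(P[...,0]-C[0])*np.sin(a)+(P[...,1]-C[1])*np.cos(a); Z=P[...,2]
for n,lo,hi,x0,x1,w in (("stop",.045,.051,.19,.32,.09),("jaw",.045,.052,.05,.14,.07),("plaque",.027,.033,.09,.26,.09)):
    m=(Z>lo)&(Z<hi)&(X>x0)&(X<x1)&(abs(Y)<w); print(n,m.sum())
    if m.sum()>50: print(np.percentile(X[m]*1000,[0.5,2,50,98,99.5]).round(1),np.percentile(Y[m]*1000,[1,99]).round(1))
E
```

```text
time_s: 14.55
position: [0.4414, 0.0251, 0.0921]
orientation: [0.82, 3.032, -0.003]
wrist_force: [2.1, -4.7, 2.2]
opening: 0.253
finger_force: 25.0
time_s: 14.97
position: [0.4446, 0.0614, 0.0918]
orientation: [-0.819, -3.03, 0.005]
wrist_force: [-1.2, -5.2, 7.3]
opening: 0.258
finger_force: 25.0
[0.44463691 0.06139148 0.09178079] [-1.24460135 -5.24775251  7.31575268] [-0.51424089  0.3405555   0.32249437  2.16227941 -0.16905891  0.66577731
  0.96748404]
[348.12495054 411.98287291]
stop 0
jaw 236
[ 83.7  84.5  96.5 111.4 112.6] [62.4 70. ]
plaque 211
[ 94.9  97.6 129.9 142.3 144.3] [68.4 75.7]
```

```bash
python3 -m creep '[0.16,0.34,0,0,0,0.19,0.32,0,0,0,0.22,0.3,0,0,0]'
python3 -m creep '[0.25,0.28,0,0,0,0.28,0.26,0,0,0,0,0,0,0,0]'
python3 - <<'E'
from h import *
s=bot.get_state(); x,y=s["position"][:2]-np.array([.5172,.0366]); print(s["wrist_force"],s["joint_torque"][0],"knob ang",np.degrees(np.arctan2(y,x)),np.hypot(x,y))
c,p,d=shot("wrist","w6"); P=cloud(c,d)
C=np.array([.5172,.0366]); a=np.radians(16)
X=(P[...,0]-C[0])*np.cos(a)+(P[...,1]-C[1])*np.sin(a); Y=-(P[...,0]-C[0])*np.sin(a)+(P[...,1]-C[1])*np.cos(a); Z=P[...,2]
for n,lo,hi,x0,x1,w in (("stop",.045,.051,.19,.32,.09),("jaw",.045,.052,.05,.14,.07),("plaque",.027,.033,.09,.26,.09)):
    m=(Z>lo)&(Z<hi)&(X>x0)&(X<x1)&(abs(Y)<w); print(n,m.sum())
    if m.sum()>50: print(np.percentile(X[m]*1000,[0.5,2,50,98,99.5]).round(1),np.percentile(Y[m]*1000,[1,99]).round(1))
E
```

```text
time_s: 15.27
position: [0.4549, 0.0809, 0.0917]
orientation: [-0.818, -3.028, 0.006]
wrist_force: [-5.8, -2.9, 12.3]
opening: 0.254
finger_force: 25.0
time_s: 15.52
position: [0.4663, 0.0931, 0.0918]
orientation: [-0.815, -3.029, 0.004]
wrist_force: [-6.9, 0.6, 13.7]
opening: 0.252
finger_force: 25.0
[-6.8714623   0.628739   13.70443621] 0.5863369815051556 knob ang 132.0478345497258 0.07603156427837518
stop 0
jaw 0
plaque 0
```

```bash
python3 -m creep '[0.15,0.11,0,0,0,0.15,0.11,0,0,0,0,0,0,0,0]'
python3 -m creep '[0,0,0,0,0.6,0,0,0,0,0.6,0,0,0,0,0.6,0,0,0,0,0.6]'
python3 -m creep '[0,0,1,0,0.6,0,0,1,0,0.6,0,0,1,0,0.6,0,0,1,0,0.6,0,0,0.5,0,0.6]'
python3 -m creep '[-0.4,-0.9,0.9,0,0.6,-0.4,-0.9,0.9,0,0.6,-0.4,-0.9,0,0,0.6,-0.4,-0.9,0,0,0.6,0,0,0,0,0.6]'
python3 -m creep '[-0.4,-0.9,0,0,0.6,-0.4,-0.9,0,0,0.6,0,0,0,0,0.6]'
cat > m.py <<'E'
from h import *
import sys
c,p,d=shot("wrist",sys.argv[1]); P=cloud(c,d); f=np.load("top0.npz")
C=np.array([.5172,.0366]); a=np.radians(16)
def meas(P):
  X=(P[...,0]-C[0])*np.cos(a)+(P[...,1]-C[1])*np.sin(a); Y=-(P[...,0]-C[0])*np.sin(a)+(P[...,1]-C[1])*np.cos(a); Z=P[...,2]
  for n,lo,hi,x0,x1,w in (("stop",.045,.051,.19,.32,.09),("jaw",.045,.052,.05,.16,.07),("plate",.034,.044,.05,.16,.07),("plaque",.027,.033,.09,.26,.09)):
    m=(Z>lo)&(Z<hi)&(X>x0)&(X<x1)&(abs(Y)<w); 
    if m.sum()<100: print(n,m.sum());continue
    n2,l,st,ce=cv2.connectedComponentsWithStats(m.astype(np.uint8)); m=l==1+np.argmax(st[1:,4])
    q=np.stack([X[m],Y[m]],-1)*1000;print(n,m.sum(),np.percentile(q[:,0],[0.5,2,50,98,99.5]).round(1),np.percentile(q[:,1],[1,99]).round(1),cv2.minAreaRect(q.astype(np.float32)))
  return X,Y,Z
X,Y,Z=meas(P); print("w1 ref"); g=np.load("w1.npz"); X0,Y0,Z0=meas(cloud(g,g["d"]))
for nm,x,y,z in (("now",X,Y,Z),("ref",X0,Y0,Z0)):
  for yy in (-.045,.045):
    m=(abs(y-yy)<.015)&(x>.05)&(x<.15); b=np.round(x[m]*1000).astype(int); print(nm,yy,[(k,int(np.median(z[m][b==k])*1000)) for k in range(56,150,2) if (b==k).any()])
b=d*0; k=(Z>.11)&(Z<.118)&(np.hypot(X,Y)<.025); print("boss",k.sum(),Z[k].mean() if k.any() else '')
E
python3 m.py w7
```

```text
time_s: 15.82
position: [0.4714, 0.0971, 0.0917]
orientation: [-0.816, -3.028, 0.005]
wrist_force: [-8.0, 1.5, 16.2]
opening: 0.254
finger_force: 25.0
time_s: 16.15
position: [0.4741, 0.0975, 0.0918]
orientation: [-0.818, -3.032, 0.002]
wrist_force: [1.1, -0.0, 0.1]
opening: 0.499
finger_force: 0.0
time_s: 16.57
position: [0.4754, 0.098, 0.184]
orientation: [0.818, 3.032, 0.002]
wrist_force: [1.7, 0.6, -0.4]
opening: 0.602
finger_force: 0.0
time_s: 16.98
position: [0.441, 0.0226, 0.2179]
orientation: [-0.823, -3.031, 0.002]
wrist_force: [-0.5, -0.2, -1.3]
opening: 0.598
finger_force: 0.0
time_s: 17.23
position: [0.425, -0.0128, 0.2176]
orientation: [-0.822, -3.031, 0.002]
wrist_force: [-0.6, -0.2, 1.0]
opening: 0.603
finger_force: 0.0
stop 48
jaw 349 [ 85.7  86.   91.9 105.8 107.3] [44.  69.7] ((96.96775817871094, 56.11738967895508), (22.820068359375, 27.786195755004883), 0.07850194722414017)
plate 298 [66.6 66.9 86.  87.4 87.7] [23.8 69.5] ((81.5118408203125, 44.53715896606445), (50.024906158447266, 15.477150917053223), 61.671451568603516)
plaque 129 [123.4 123.9 143.4 175.1 178.4] 
[... 1241 characters left out ...]
8, 29), (110, 29), (112, 29), (114, 29), (116, 29), (118, 29), (120, 29), (122, 29), (124, 29), (126, 29), (128, 29), (130, 29), (132, 29), (134, 29), (136, 29), (138, 29), (140, 29), (142, 30), (144, 29), (146, 30), (148, 30)]
ref 0.045 [(58, 43), (60, 47), (62, 48), (64, 48), (66, 48), (68, 48), (70, 48), (72, 48), (74, 48), (76, 48), (78, 48), (80, 47), (84, 35), (86, 35), (88, 47), (90, 47), (92, 47), (94, 47), (104, 23), (106, 29), (108, 29), (110, 29), (112, 29), (114, 29), (116, 29), (118, 29), (120, 29), (122, 30), (124, 29), (126, 29), (128, 29), (130, 29), (132, 30), (134, 29), (136, 30), (138, 30), (140, 29), (142, 29), (144, 29), (146, 29), (148, 29)]
boss 338 0.11393960156386296
```

The jaw has moved about 27 mm. I'll take a proper look from over the jaw and plaque before the last bit of winding.

```bash
python3 -m creep '[0.9,0.14,0.5,0,0.6,0.9,0.14,0.5,0,0.6,0.9,0.14,0,0,0.6,0.9,0.14,0,0,0.6,0.9,0.14,0,0,0.6]' >/dev/null
python3 -m creep '[0.9,0.14,0,0,0.6,0.9,0.14,0,0,0.6,0.9,0.14,0,0,0.6,0.9,0.14,0,0,0.6,0.9,0.14,0,0,0.6]' >/dev/null
python3 -m creep '[0.9,0.14,0,0,0.6,0.9,0.14,0,0,0.6,0.9,0.14,0,0,0.6,0,0,0,0,0.6,0,0,0,0,0.6]'
python3 m.py w8 | grep -v ref
python3 - <<'E'
from h import *
f=np.load("w8.npz"); P=cloud(f,f["d"]); m=(P[...,2]>.125)&(P[...,2]<.138)&(np.hypot(P[...,0]-.517,P[...,1]-.037)<.1); q=P[m]; print("knob",len(q),cv2.minAreaRect((q[:,:2]*1000).astype(np.float32)) if len(q) else 0)
E
```

```text
time_s: 18.53
position: [0.6611, 0.0278, 0.2367]
orientation: [-0.815, -3.032, 0.001]
wrist_force: [0.2, -0.7, 0.0]
opening: 0.601
finger_force: 0.0
stop 3631 [230.4 230.8 243.  259.3 260. ] [-88.4  89. ] ((245.47120666503906, 0.03615570068359375), (31.011911392211914, 179.97128295898438), 0.1957743763923645)
jaw 3287 [ 86.7  87.   97.3 108.1 108.5] [-68.4  68.7] ((97.57600402832031, -0.013763427734375), (21.99159812927246, 139.88124084472656), 0.06807588040828705)
plate 1090 [54.9 55.  69.5 85.9 86.4] [-36.9  48.6] ((70.74777221679688, 11.127338409423828), (31.67572593688965, 97.31104278564453), 0.06428983062505722)
plaque 13927 [123.1 124.7 175.1 230.6 231.1] [-72.3  74.5] ((176.8498077392578, -0.20944976806640625), (110.0569839477539, 179.6744384765625), 0.38398876786231995)
stop 4815 [229.9 230.4 242.9 259.2 260.1] [-87.8  88.5] ((245.19976806640625, 0.00205230712890625), (32.22645568847656, 179.9500732421875), 0.24464471638202667)
jaw 3465 [58.8 59.1 69.4 80.1 80.7] [-68.1  68.8] ((69.8647232055664, 0.022430419921875), (22.513071060180664, 139.96102905273438), 0.2065816074609756
[... 686 characters left out ...]
(120, 328), (122, 328), (124, 29), (126, 29), (128, 29), (130, 29), (132, 29), (134, 29), (136, 29), (138, 29), (140, 29), (142, 30), (144, 29), (146, 29), (148, 30)]
now 0.045 [(56, 12), (58, 12), (60, 12), (62, 11), (64, 12), (66, 11), (68, 11), (70, 11), (72, 11), (74, 11), (76, 11), (78, 11), (80, 11), (82, 11), (84, 11), (86, 11), (88, 48), (90, 48), (92, 48), (94, 48), (96, 48), (98, 48), (100, 48), (102, 48), (104, 48), (106, 48), (108, 47), (110, 35), (112, 22), (114, 47), (116, 47), (118, 47), (120, 46), (124, 29), (126, 29), (128, 29), (130, 29), (132, 29), (134, 29), (136, 30), (138, 29), (140, 29), (142, 29), (144, 30), (146, 29), (148, 29)]
boss 1378 0.11397284811277839
knob 0 0
```

View pics/w8.png

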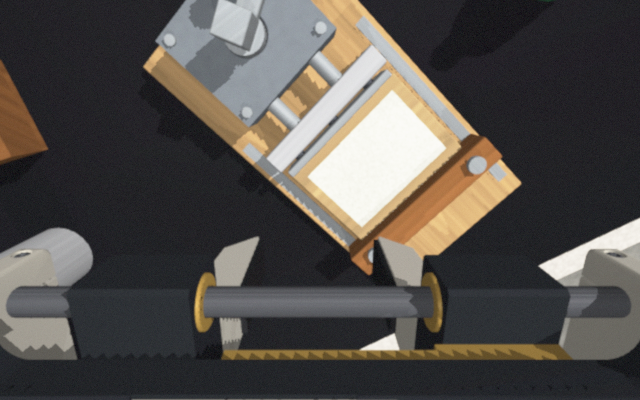

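The view from above shows the plaque squared against the stop bar (bar from (372,258) to (480,165)), with the plate touching it. The jaw has travelled 27.9 mm, about 2.7 mm of squeeze, so about 0.16 rad more is needed. I'll grip the knob again.

```bash
python3 -m creep '[-0.94,0.35,0,0,0.6,-0.94,0.35,0,0,0.6,-0.94,0.35,0,0,0.6,-0.94,0.35,0,0,0.6,-0.94,0.35,0,0,0.6]' >/dev/null
python3 -m creep '[-0.94,0.35,0,0,0.6,-0.94,0.35,0,0,0.6,-0.94,0.35,0,0,0.6,-0.94,0.35,0,0,0.6,-0.94,0.35,0,0,0.6]' >/dev/null
python3 -m creep '[0,0,-0.9,0,0.6,0,0,-0.9,0,0.6,0,0,0,0,0.6,0,0,0,0,0.6,0,0,0,0,0.6]'
```

```text
time_s: 19.83
position: [0.4729, 0.0965, 0.2029]
orientation: [0.818, 3.033, 0.001]
wrist_force: [0.1, -0.6, -0.4]
opening: 0.597
finger_force: 0.0
```

```bash
python3 -m creep '[-0.06,0,-0.9,0,0.6,0,0,-0.9,0,0.6,0,0,-0.9,0,0.6,0,0,-0.9,0,0.6,0,0,-0.9,0,0.6]'
python3 -m creep '[0,0,-0.9,0,0.6,0,0,-0.1,0,0.6,0,0,0,0,0.2,0,0,0,0,0,0,0,0,0,0]' 25
python3 -m creep '[0,0,0,0,0,0,0,0,0,0,0,0,0,0,0]' 25
python3 - <<'E'
import numpy as np
t=np.radians([127.1,123,119,116]); p=np.stack([np.cos(t),np.sin(t)],1)*.0755/.02; print(np.diff(p,axis=0).round(2))
E
```

```text
time_s: 20.25
position: [0.4725, 0.0967, 0.1124]
orientation: [0.818, 3.032, 0.002]
wrist_force: [0.5, 0.5, 0.3]
opening: 0.597
finger_force: 0.0
time_s: 20.67
position: [0.4726, 0.0968, 0.0935]
orientation: [0.817, 3.032, 0.002]
wrist_force: [0.3, -0.3, 0.8]
opening: 0.432
finger_force: 0.0
time_s: 20.92
position: [0.4713, 0.0962, 0.0926]
orientation: [-0.818, -3.033, 0.0]
wrist_force: [-2.6, -1.2, 4.9]
opening: 0.258
finger_force: 25.0
[[0.22 0.16]
 [0.23 0.14]
 [0.18 0.09]]
```

```bash
python3 -m creep '[0.22,0.16,0,0,0,0.23,0.14,0,0,0,0,0,0,0,0,0,0,0,0,0]'
python3 -m creep '[0.18,0.09,0,0,0,0,0,0,0,0,0,0,0,0,0]'
python3 -c "
from workcell import bot;import numpy as np
x,y=bot.get_state()['position'][:2]-np.array([.5172,.0366]);print(np.degrees(np.arctan2(y,x)),np.hypot(x,y))"
```

```text
time_s: 21.25
position: [0.4795, 0.1022, 0.0922]
orientation: [-0.817, -3.031, 0.002]
wrist_force: [-4.9, -2.5, 7.8]
opening: 0.257
finger_force: 25.0
time_s: 21.5
position: [0.4827, 0.1039, 0.0922]
orientation: [-0.817, -3.031, 0.002]
wrist_force: [-6.4, -2.4, 9.3]
opening: 0.258
finger_force: 25.0
117.12306152276282 0.0756148291748311
```

```bash
python3 -m creep '[0,0,0,0,0.6,0,0,0,0,0.6,0,0,0,0,0.6,0,0,0,0,0.6]'
python3 -m creep '[0,0,1,0,0.6,0,0,1,0,0.6,0,0,1,0,0.6,0,0,1,0,0.6,0,0,1,0,0.6]' >/dev/null
python3 -m creep '[0.9,-0.36,0.9,0,0.6,0.9,-0.36,0.9,0,0.6,0.9,-0.36,0.4,0,0.6,0.9,-0.36,0,0,0.6,0.9,-0.36,0,0,0.6]' >/dev/null
python3 -m creep '[0.9,-0.36,0,0,0.6,0.9,-0.36,0,0,0.6,0.9,-0.36,0,0,0.6,0.9,-0.36,0,0,0.6,0.9,-0.36,0,0,0.6]' >/dev/null
python3 -m creep '[0,0,0,0,0.6,0,0,0,0,0.6,0,0,0,0,0.6,0,0,0,0,0.6]'
python3 m.py w9 | grep -v ref | cut -c1-700
python3 - <<'E'
from h import *
for n in("w8","w9"):
  f=np.load(n+".npz"); P=cloud(f,f["d"]); C=np.array([.5172,.0366]); a=np.radians(16)
  X=(P[...,0]-C[0])*np.cos(a)+(P[...,1]-C[1])*np.sin(a); Y=-(P[...,0]-C[0])*np.sin(a)+(P[...,1]-C[1])*np.cos(a)
  for yy in(.03,.05,-.03):
    m=(abs(Y-yy)<.02)&(abs(P[...,2]-.0475)<.0025)&(X>.08)&(X<.14); x=np.sort(X[m])*1000; g=np.diff(x)
    k=np.argmax(g); print(n,yy,"jaw",x[:5].mean().round(1),x[k].round(1),"plate",x[k+1].round(1),x[-5:].mean().round(1))
  m=(abs(P[...,2]-.029)<.003)&(X>.118)&(X<.233)&(abs(Y)<.068); print(cv2.minAreaRect((np.stack([X[m],Y[m]],-1)*1000).astype(np.float32)))
E
```

```text
time_s: 21.83
position: [0.4846, 0.1047, 0.0923]
orientation: [0.817, 3.033, 0.001]
wrist_force: [-0.1, 0.1, -0.2]
opening: 0.498
finger_force: 0.0
time_s: 23.42
position: [0.6636, 0.0331, 0.2362]
orientation: [-0.816, -3.033, -0.001]
wrist_force: [0.0, -0.5, 0.9]
opening: 0.598
finger_force: 0.0
stop 3666 [230.5 230.8 242.8 259.5 260.2] [-88.3  88.7] ((245.39675903320312, 0.04866790771484375), (30.577211380004883, 179.89907836914062), 0.0018598126480355859)
jaw 3285 [ 88.   88.3  98.7 109.3 109.7] [-68.4  68.6] ((98.87621307373047, 0.0174560546875), (22.029817581176758, 139.96563720703125), 0.07129645347595215)
plate 1179 [54.9 55.  69.7 87.2 87.7] [-44.8  49.2] ((71.36747741699219, 0.8643035888671875), (33.01339340209961, 118.45484924316406), 0.10444870591163635)
plaque 13945 [123.  124.5 174.9 230.4 231.1] [-72.3  74.5] ((176.57745361328125, -0.34326934814453125), (110.3281478881836, 179.75613403320312), 0.34930360317230225)
stop 4815 [229.9 230.4 242.9 259.2 260.1] [-87.8  88.5] ((245.19976806640625, 0.00205230712890625), (32.22645568847656, 179.9500732421875), 0.2446447163820266
[... 1299 characters left out ...]
), (112, 34), (114, 47), (116, 47), (118, 47), (120, 47), (122, 30), (124, 29), (126, 29), (128, 29), (130, 29), (132, 29), (134, 29), (136, 29), (138, 29), (140, 29), (142, 29), (144, 29), (146, 29), (148, 30)]
boss 1382 0.11391973987764989
w8 0.03 jaw 86.6 108.5 plate 112.6 120.6
w8 0.05 jaw 86.6 108.5 plate 112.6 120.6
w8 -0.03 jaw 86.7 108.6 plate 112.7 120.6
((177.24224853515625, 0.00586700439453125), (109.24134826660156, 135.9551544189453), 0.02559538371860981)
w9 0.03 jaw 86.5 81.1 plate 87.8 120.7
w9 0.05 jaw 87.8 109.8 plate 112.7 120.6
w9 -0.03 jaw 88.0 109.9 plate 112.8 120.7
((176.99148559570312, 0.01006317138671875), (109.36502075195312, 136.04974365234375), 0.04412699118256569)
```

```bash
python3 - <<'E'
from h import *
for n in("w1","w9"):
  f=np.load(n+".npz"); P=cloud(f,f["d"]); C=np.array([.5172,.0366]); a=np.radians(16)
  X=(P[...,0]-C[0])*np.cos(a)+(P[...,1]-C[1])*np.sin(a); Y=-(P[...,0]-C[0])*np.sin(a)+(P[...,1]-C[1])*np.cos(a)
  for yy in(-.05,-.03,.055):
    m=(abs(Y-yy)<.015)&(abs(P[...,2]-.0475)<.0025)&(X>(.05 if n=="w1" else .086))&(X<.14); x=np.sort(X[m])*1000; g=np.diff(x)
    k=np.argmax(g); print(n,yy,"jaw",x[:5].mean().round(1),x[k].round(1),"plate",x[k+1].round(1),x[-5:].mean().round(1))
E
```

```text
w1 -0.05 jaw 58.9 81.2 plate 86.5 94.5
w1 -0.03 jaw 58.9 81.2 plate 86.5 94.6
w1 0.055 jaw 58.7 80.9 plate 86.4 94.6
w9 -0.05 jaw 88.0 110.0 plate 112.8 120.7
w9 -0.03 jaw 88.0 109.9 plate 112.8 120.7
w9 0.055 jaw 87.9 109.8 plate 112.7 120.6
```

The squeeze measures about 3.0–3.5 mm, even across the width, and the plaque is square. I'll add about 0.08 rad to reach roughly 4 mm.

```bash
python3 -m creep '[-0.9,0.36,0,0,0.6,-0.9,0.36,0,0,0.6,-0.9,0.36,0,0,0.6,-0.9,0.36,0,0,0.6,-0.9,0.36,0,0,0.6]' >/dev/null
python3 -m creep '[-0.9,0.36,0,0,0.6,-0.9,0.36,0,0,0.6,-0.9,0.36,0,0,0.6,-0.9,0.36,0,0,0.6,-0.9,0.36,0,0,0.6]' >/dev/null
python3 -m creep '[0,0,-0.9,0,0.6,0,0,-0.9,0,0.6,0,0,0,0,0.6,0,0,0,0,0.6,0,0,0,0,0.6]'
```

```text
time_s: 24.72
position: [0.4845, 0.1044, 0.201]
orientation: [0.817, 3.033, 0.001]
wrist_force: [0.8, -0.4, 0.2]
opening: 0.603
finger_force: 0.0
```

```bash
python3 -m creep '[0,0,-0.9,0,0.6,0,0,-0.9,0,0.6,0,0,-0.9,0,0.6,0,0,-0.9,0,0.6,0,0,-0.9,0,0.6]'
python3 -m creep '[0,0,-0.9,0,0.6,0,0,0,0,0.6,0,0,0,0,0.2,0,0,0,0,0,0,0,0,0,0]' 25
python3 -m creep '[0,0,0,0,0,0,0,0,0,0,0,0,0,0,0]' 25
python3 -m creep '[0.16,0.07,0,0,0,0.15,0.06,0,0,0,0,0,0,0,0,0,0,0,0,0]'
python3 -c "
from workcell import bot;import numpy as np
x,y=bot.get_state()['position'][:2]-np.array([.5172,.0366]);print(np.degrees(np.arctan2(y,x)),np.hypot(x,y))"
```

```text
time_s: 25.13
position: [0.4852, 0.1046, 0.1105]
orientation: [0.817, 3.032, 0.002]
wrist_force: [0.2, 0.4, -0.4]
opening: 0.601
finger_force: 0.0
time_s: 25.55
position: [0.4853, 0.1047, 0.0935]
orientation: [0.817, 3.032, 0.002]
wrist_force: [-0.1, -0.1, -0.2]
opening: 0.429
finger_force: 0.0
time_s: 25.8
position: [0.4834, 0.1035, 0.0924]
orientation: [-0.818, -3.032, 0.002]
wrist_force: [-5.3, -2.2, 6.4]
opening: 0.257
finger_force: 24.9
time_s: 26.13
position: [0.4888, 0.1062, 0.0922]
orientation: [-0.817, -3.031, 0.003]
wrist_force: [-6.4, -3.2, 6.7]
opening: 0.256
finger_force: 24.9
112.23063562549123 0.07514649158533265
```

Turned about 4.8° more, which is about 0.68 mm. Releasing, backing off and checking.

```bash
python3 -m creep '[0,0,0,0,0.6,0,0,0,0,0.6,0,0,0,0,0.6,0,0,0,0,0.6]'
python3 -m creep '[0,0,1,0,0.6,0,0,1,0,0.6,0,0,1,0,0.6,0,0,1,0,0.6,0,0,1,0,0.6]' >/dev/null
python3 -m creep '[0.9,-0.36,0.9,0,0.6,0.9,-0.36,0.9,0,0.6,0.9,-0.36,0.4,0,0.6,0.9,-0.36,0,0,0.6,0.9,-0.36,0,0,0.6]' >/dev/null
python3 -m creep '[0.9,-0.36,0,0,0.6,0.9,-0.36,0,0,0.6,0.9,-0.36,0,0,0.6,0.9,-0.36,0,0,0.6,0.9,-0.36,0,0,0.6]' >/dev/null
python3 -m creep '[0,0,0,0,0.6,0,0,0,0,0.6,0,0,0,0,0.6,0,0,0,0,0.6]'
python3 m.py w10 | head -4;  python3 m.py w11|grep boss; python3 - <<'E'
from h import *
for n in("w9","w10"):
  f=np.load(n+".npz"); P=cloud(f,f["d"]); C=np.array([.5172,.0366]); a=np.radians(16)
  X=(P[...,0]-C[0])*np.cos(a)+(P[...,1]-C[1])*np.sin(a); Y=-(P[...,0]-C[0])*np.sin(a)+(P[...,1]-C[1])*np.cos(a)
  for yy in(-.05,-.03,.055):
    m=(abs(Y-yy)<.015)&(abs(P[...,2]-.0475)<.0025)&(X>.086)&(X<.14); x=np.sort(X[m])*1000; g=np.diff(x)
    k=np.argmax(g); print(n,yy,"jaw",x[:5].mean().round(1),x[k].round(1),"plate",x[k+1].round(1),x[-5:].mean().round(1))
E
```

```text
time_s: 26.47
position: [0.4909, 0.1074, 0.0924]
orientation: [0.817, 3.033, 0.001]
wrist_force: [-0.1, -0.0, -1.2]
opening: 0.502
finger_force: 0.0
time_s: 28.05
position: [0.6698, 0.0357, 0.2362]
orientation: [-0.816, -3.033, -0.001]
wrist_force: [-0.8, 0.3, 0.6]
opening: 0.597
finger_force: 0.0
stop 3820 [230.4 230.8 242.9 259.3 260.1] [-88.5  88.6] ((245.4516143798828, -0.05295562744140625), (30.64350128173828, 179.882080078125), 0.1359112411737442)
jaw 3323 [ 88.5  88.8  99.2 109.8 110.3] [-68.3  68.7] ((99.39547729492188, -0.0107574462890625), (22.03071403503418, 139.96328735351562), 0.06914833933115005)
plate 1220 [54.9 55.  69.6 87.5 88.1] [-47.3  50.1] ((71.54389953613281, 0.6015205383300781), (33.499385833740234, 118.05320739746094), 0.03683396801352501)
plaque 14123 [122.7 124.2 174.8 230.5 231.1] [-72.2  74.5] ((176.38014221191406, 0.134429931640625), (179.6643829345703, 110.40652465820312), 89.98064422607422)
boss 1317 0.11395785215815782
w9 -0.05 jaw 88.0 110.0 plate 112.8 120.7
w9 -0.03 jaw 88.0 109.9 plate 112.8 120.7
w9 0.055 jaw 87.9 109.8 plate 112.7 120.6
w10 -0.05 jaw 88.5 110.4 plate 112.8 120.8
w10 -0.03 jaw 88.1 110.4 plate 112.7 120.7
w10 0.055 jaw 88.4 110.3 plate 112.7 120.6
```

```bash
python3 -c "
from workcell import bot;print(bot.hand_in())"
```

```text
the job is handed in; nothing more can be done
None
```

The job is handed in at about 28 s: the crank is fully seated on the tang and let go, and the jaw holds the plaque square against the stop bar with roughly 3.5–4 mm of plate squeeze, measured from camera depth; the judge's verdict was not shown.

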